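# Sort left and right plate rests into their trays

## Robot

A 7-joint arm with a two-finger parallel gripper is mounted at the origin on the work surface. World frame = base frame: x ahead of the robot, y to its left, z up, the work surface at z = 0. Lengths are in m, angles in rad, forces in N, time in s.
With the tool pointing down it reaches from about 0.425 to 0.875 m from the base axis. Payload 4.7 kg.
Tool frame: the origin (TCP) lies on the centre line of the jaws, within the pads' length; the fingertips stand 11 mm ahead of it and the grasp point (between the pads) lies 8 mm behind it; z points along the fingers, y is the line along which they close (so a half turn about z gives the same grasp; the last joint's range is limited). The gripper opens to 87 mm and grips with 3 to 60 N. Pads are 19 mm wide; open, the fingers measure 117 mm over their backs; the gripper's body (75 mm by 190 mm) begins 51 mm behind the grasp point.
Start: joints at [1.171, 0.321, -0.07, 1.45, 0.023, 1.371, -0.057], TCP at [0.261, -0.595, 0.208] pointing down, gripper open.
Joint ranges: [-2.86, 2.86], [-0.3, 2.09], [-1.38, 1.24], [0.06, 2.45], [-1.56, 4.7], [0.09, 2.05], [-2.69, 2.69]. Speed limits (rad/s): [2.57, 2.57, 3.14, 3.14, 3.14, 3.14, 3.14].

## Interface

Orientations are given as a 3x3 rotation matrix whose columns are the frame's x, y, z axes.
In Python, from bench import observe, optics, bot, spotter gives the robot as it stands.
- The arm moves only by the shell command python3 -m handwheel 'ROWS' [FORCE]. ROWS is a JSON object of lists of equal length, an entry for each row: "slide": the shift along the tool's x, y, z in cm, a list of three; "delta_rot": the turn, a rotation vector about the tool's x, y, z in degrees, a list of three; "fingers": the opening, from 0 (shut) to 1 (fully open). A call has exactly 10 rows; each row shifts and turns the commanded pose from where the row before left it, along the tool's axes as they then stand; what a row does not reach is not made up. A row lasts 1/10 s, in which the tool goes at most 50 mm and 8.59 degrees, less where a joint would pass 70% of its speed; a pose out of reach is approached as far as the arm can. A call with a gripper value outside its range is refused whole. The fingers move at their own pace and stop on an object; FORCE is the grip in N (left out, the last holds). Time passes only in rows, so rows that do not move let the fingers close, or fill a call up. It gives the time, the measured TCP pose, the force, the opening and the grip force at its end, in the units of the state.
- observe(): the state, without advancing time (a new reading comes with each control period).
- optics.snapshot(name): name is "scene" or "top" or "wrist"; returns a dict with "frame" (384x512x3 uint8, red, green, blue), "z_map" (384x512 float32, m along the optical axis (not along the pixel's ray), 0 where there is no reading), "fov_y" (degrees; the focal length in pixels is half the picture's height over the tangent of half this angle, whatever the lens; pixels are square), "cx", "cy" (the principal point, pixels), "position" and "attitude" of the camera in the world. Camera axes: x right, y down, z forward; pixel columns grow to the right and rows downward; lengths in m; the calibration is good to about 2 mm. The wrist camera is an equidistant fisheye: a pixel r from the principal point sees the ray r / f radians off the axis. A picture is of the moment at which its call begins.
- bot.job_done(): hands the job in; it is judged then, once.
Trained networks look in a picture, given as the dict that the camera call returned (one of the last four; its "shot" number tells which), for a name from the list of things; names that differ only in an ending like _2 or _b are one class to them, and where a whole thing is asked for, a point or a joint stands for the part that bears it (a point fixed in the world has none). Each returns a list of dicts, best first, with "confidence" (0 to 1); they miss things now and then, are a little off and sometimes report something else, mostly with a low value. They report only what shows in the picture. A call takes as long as a camera call. They do not tell look-alikes from the thing itself.
- spotter.recognise(picture, target): "bbox" ([left, top, width, height] in pixels, round what is visible of it).
- spotter.regions_of(picture, target): "pixels" (384x512 bool, what is visible of it) and "bbox" ([left, top, width, height] in pixels, round what is visible of it).
- spotter.tip_of(picture, target): "centre" ([column, row] in pixels: a listed point, or the origin of a listed thing).
The state is a dict: "t": time; "joint_pos": joint angles; "dq": joint speeds; "tau": joint torques, N m; "position": TCP position; "eef_rot": TCP orientation; "ft_force": force on the tool from outside, world axes, zero at the start; "moment": the same for the moment, N m; "grip_width": finger opening in m; "finger_force": force on a finger pad.
Only numpy, scipy, OpenCV 4.12 (cv2) and the standard library are available. Lean on these libraries where they do the work, as an engineer would, in place of code of your own. Each camera call takes 0.05 s, during which the arm holds its last target. There are 200 camera calls.

## Task

Three fired-clay plate rests stand on the potter's bench, some left-hand, some right-hand (mirror images of each other). Put each into the wooden tray whose fixed sample, on the ledge at its end, is of the same hand: flat on the tray's floor, roughly in the middle of its length, parallel to the sample and the same way round. They are brittle, so set them down and never let one drop; leave the pot, bowl and wooden rib where they are.

Things in the scene. Friction and masses are not known exactly. Their poses are not given: they have to be found in the camera images.
- left_rest_a_center (a point): Left-hand plate rest, bare terracotta, loose, 44 mm high. Foot bar 90 x 24 x 9 mm along x; on its centre line a fin to grip, 12 mm thick (y). At the +x end a toe points left (+y). Point: bar's centre, 22 mm above the underside; axes the rest's own, z up.
- left_rest_a_toe (a point): Top of the toe of left_rest_a: 33 mm in x and +26 mm in y from the bar's centre, 9 mm above the underside. The toe spans x = 21 to 45 mm, is 9 mm thick and reaches y = +42 mm, with a lip 7 mm thick and 21 mm high at its tip.
- left_rest_a: The same rest (left_rest_a), about 115 g (varies); origin at the centre of the bar's underside, axes as at its centre point. The fin rises 44 mm above the underside for x = -25 to +41 mm, and only 28 mm at the heel, x = -44 to -25 mm.
- left_rest_b_center (a point): Left-hand plate rest, bare terracotta, loose, 44 mm high. Foot bar 90 x 24 x 9 mm along x; on its centre line a fin to grip, 12 mm thick (y). At the +x end a toe points left (+y). Point: bar's centre, 22 mm above the underside; axes the rest's own, z up.
- left_rest_b_toe (a point): Top of the toe of left_rest_b: 33 mm in x and +26 mm in y from the bar's centre, 9 mm above the underside. The toe spans x = 21 to 45 mm, is 9 mm thick and reaches y = +42 mm, with a lip 7 mm thick and 21 mm high at its tip.
- left_rest_b: The same rest (left_rest_b), about 115 g (varies); origin at the centre of the bar's underside, axes as at its centre point. The fin rises 44 mm above the underside for x = -25 to +41 mm, and only 28 mm at the heel, x = -44 to -25 mm.
- right_rest_center (a point): Right-hand plate rest, bare terracotta, loose, 44 mm high. Foot bar 90 x 24 x 9 mm along x; on its centre line a fin to grip, 12 mm thick (y). At the +x end a toe points right (-y). Point: bar's centre, 22 mm above the underside; axes the rest's own, z up.
- right_rest_toe (a point): Top of the toe of right_rest: 33 mm in x and -26 mm in y from the bar's centre, 9 mm above the underside. The toe spans x = 21 to 45 mm, is 9 mm thick and reaches y = -42 mm, with a lip 7 mm thick and 21 mm high at its tip.
- right_rest: The same rest (right_rest), about 115 g (varies); origin at the centre of the bar's underside, axes as at its centre point. The fin rises 44 mm above the underside for x = -25 to +41 mm, and only 28 mm at the heel, x = -44 to -25 mm.
- left_tray: Left-hand tray, light wood, fixed; on either side of the bench, slightly turned. Outer 142 (x) x 182 (y) x 16 mm high, walls and floor 6 mm. Beyond its +x wall a ledge 120 x 100 x 12 mm high carries a fixed left-hand sample rest, parallel to the tray's x, toe end away from the tray. Origin: centre of the tray's underside; x towards the sample, z up. Two rests fit side by side.
- left_tray_floor (a point): Centre of the left-hand tray's inside floor (upper face, 6 mm above the bench), axes as the tray.
- left_tray_sample (a point): The fixed left-hand sample on the tray's ledge, at its bar's centre and 22 mm above its underside; same axes as a rest.
- right_tray: Right-hand tray, light wood, fixed; on either side of the bench, slightly turned. Outer 142 (x) x 182 (y) x 16 mm high, walls and floor 6 mm. Beyond its +x wall a ledge 120 x 100 x 12 mm high carries a fixed right-hand sample rest, parallel to the tray's x, toe end away from the tray. Origin: centre of the tray's underside; x towards the sample, z up. Two rests fit side by side.
- right_tray_floor (a point): Centre of the right-hand tray's inside floor (upper face, 6 mm above the bench), axes as the tray.
- right_tray_sample (a point): The fixed right-hand sample on the tray's ledge, at its bar's centre and 22 mm above its underside; same axes as a rest.
- glaze_pot: Bystander: small white corked glaze pot, 42 mm across, 52 mm high, between the trays; origin under its centre.
- clay_bowl: Bystander: terracotta bowl, 100 mm across, 45 mm high, on the left; origin under its centre.
- wooden_rib: Bystander: flat wooden throwing rib, about 122 x 45 x 8 mm, on the right; origin under the middle of its straight part, x along it.
Mind the look-alikes: they are no part of the job. Leave any purple or yellow look-alike of the left_rest_b alone. What is shaped like the right_rest but red is not meant.

How it is judged:
By the outcome, as a careful person would: the job done as asked, in the order asked, and still so for the second after the job is handed in, with the robot touching nothing.
It also fails if it takes over 70 s, if anything falls off the work surface, if the arm or the gripper's body presses on something with over 40 N, if the wrist force passes 120 N, or if a joint passes its speed limit or range.

## Working session

There is one attempt and no reset: what is moved stays moved. The work goes in short steps, Python scripts to look and compute and a shell command to move; the robot and the scene stay as the last step left them, time stands still between calls to the robot, and variables do not carry over. Pictures are saved under pics/ and viewed, at most 10 in all, crops included, and the job is handed in when it is done.

```bash
ls; mkdir -p pics
cat > h.py <<'E'
import numpy as np, cv2
from bench import observe, optics, bot, spotter
def f_of(p): return p["frame"].shape[0]/2/np.tan(np.radians(p["fov_y"])/2)
def cloud(p):
    # world xyz for each pixel (pinhole cameras)
    f=f_of(p); h,w=p["z_map"].shape
    u,v=np.meshgrid(np.arange(w),np.arange(h)); z=p["z_map"]
    c=np.stack([(u-p["cx"])/f*z,(v-p["cy"])/f*z,z],-1)
    return c@np.array(p["attitude"]).T+np.array(p["position"])
def save(p,n,s=1.5,crop=None):
    im=p["frame"][...,::-1]
    if crop: l,t,w,h=crop; im=im[t:t+h,l:l+w]
    cv2.imwrite("pics/"+n,cv2.resize(im,None,fx=s,fy=s,interpolation=cv2.INTER_CUBIC))
E
python3 - <<'E'
from h import *
o=observe(); print(o["t"],np.round(o["position"],3),np.round(o["eef_rot"],2).tolist(),o["grip_width"])
p=optics.snapshot("top"); save(p,"top1.png"); X=cloud(p); np.savez("top1.npz",X=X,im=p["frame"])
print(p["position"],np.round(p["attitude"],2).tolist(),p["fov_y"])
for n in ["left_rest_a","right_rest","left_tray","right_tray","left_tray_sample","right_tray_sample","glaze_pot","clay_bowl","wooden_rib"]:
    for d in spotter.tip_of(p,n):
        c=d["centre"]; x=X[int(round(c[1])),int(round(c[0]))]; print(n,round(d["confidence"],2),np.round(c,0),np.round(x,3))
E
```

```text
pics
0.0 [ 0.261 -0.595  0.207] [[0.92, 0.4, -0.0], [0.4, -0.92, 0.0], [-0.0, -0.0, -1.0]] 0.08695504925822706
[0.41906754 0.01851584 1.25433802] [[-0.02, -0.99, 0.1], [-1.0, 0.02, -0.0], [0.0, -0.1, -0.99]] 51.85884600242796
left_rest_a 0.72 [223. 258.] [0.33  0.128 0.037]
left_rest_a 0.66 [300. 236.] [ 0.391 -0.108  0.045]
left_rest_a 0.65 [264. 222.] [0.436 0.001 0.045]
left_rest_a 0.63 [331. 207.] [ 0.477 -0.207  0.039]
left_rest_a 0.44 [252. 214.] [0.463 0.037 0.003]
right_rest 0.57 [195. 216.] [0.46  0.212 0.04 ]
right_rest 0.55 [172. 270.] [0.299 0.282 0.042]
left_tray 0.74 [207. 156.] [0.652 0.177 0.006]
left_tray 0.17 [262. 222.] [0.436 0.007 0.044]
right_tray 0.67 [314. 158.] [ 0.637 -0.165  0.007]
right_tray 0.39 [259. 224.] [0.431 0.016 0.008]
left_tray_sample 0.91 [209. 109.] [0.792 0.164 0.05 ]
left_tray_sample 0.65 [136. 213.] [0.475 0.404 0.003]
right_tray_sample 0.72 [305. 115.] [ 0.765 -0.135  0.054]
glaze_pot 0.66 [261. 154.] [0.645 0.005 0.053]
clay_bowl 0.59 [134. 213.] [0.475 0.41  0.004]
wooden_rib 0.61 [386. 210.] [ 0.465 -0.385  0.009]
```

View pics/top1.png

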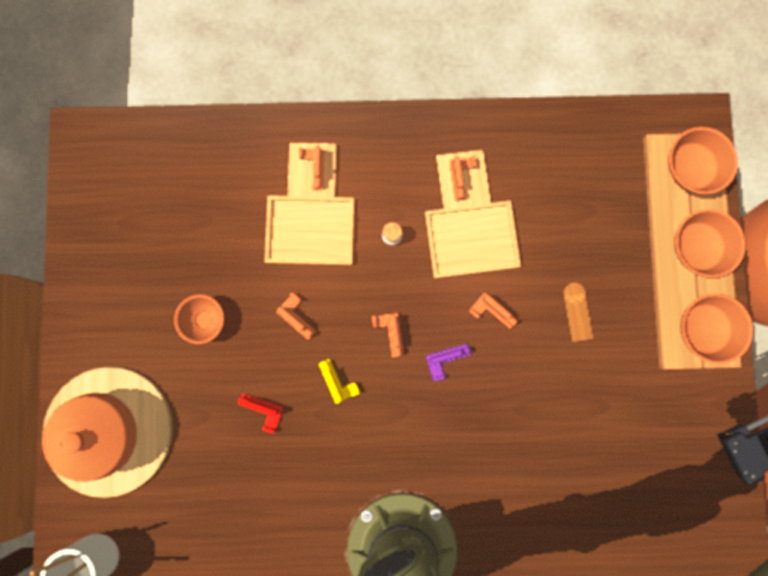

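The top view shows x up and y to the left. Terracotta rests, in 768x576 pixels:

| Pixel | Toe | Hand |
|---|---|---|
| (297,315) | toe to the right of its heading | right-hand |
| (390,335) | toe to the left | left-hand |
| (495,308) | toe to the left | left-hand |

The left tray is at (310,230), the right tray at (473,240). The red, yellow and purple pieces are decoys. Next I fit the poses to the depth.

```bash
cat >> h.py <<'E'
from scipy.optimize import minimize
def box(x,y,x0,x1,y0,y1,h):
    # box with ~2 mm soft edges so that the fit has slopes
    s=.0012; g=lambda d:1/(1+np.exp(-np.clip(d/s,-40,40)))
    return h*g(x-x0)*g(x1-x)*g(y-y0)*g(y1-y)
def m_rest(x,y,hand):
    y=y*hand
    return np.max([box(x,y,-.045,.045,-.012,.012,.009),box(x,y,-.025,.041,-.006,.006,.044),box(x,y,-.044,-.025,-.006,.006,.028),
      box(x,y,.021,.045,.0,.042,.009),box(x,y,.021,.045,.035,.042,.021)],0)
def m_tray(x,y,hand):
    t=box(x,y,-.071,.071,-.091,.091,.016)-box(x,y,-.065,.065,-.085,.085,.010)
    return t
def fit(X,model,hand,guess,R,base=0.,ths=None):
    P=X.reshape(-1,3); P=P[np.isfinite(P).all(1)]
    P=P[(np.hypot(P[:,0]-guess[0],P[:,1]-guess[1])<R)&(P[:,2]<base+.06)&(P[:,2]>base-.01)]
    def cost(q):
        c,s=np.cos(q[2]),np.sin(q[2]); dx=P[:,0]-q[0]; dy=P[:,1]-q[1]
        e=P[:,2]-base-q[3]-model(c*dx+s*dy,-s*dx+c*dy,hand)
        return np.mean(np.minimum(np.abs(e),.02))*1e3
    best=None
    for th in (np.radians(np.arange(0,360,20)) if ths is None else np.radians(ths)):
        for k in range(2):
            x0=np.array(list(guess[:2])+[th,0.]) if k==0 else r.x
            r=minimize(cost,x0,method="Nelder-Mead",options=dict(initial_simplex=np.vstack([x0,x0+np.diag([.015,.015,.25,.002])]),maxiter=250,xatol=1e-4,fatol=1e-4))
        if best is None or r.fun<best.fun: best=r
    return best.x,best.fun
def cloud_fish(p):
    f=f_of(p); h,w=p["z_map"].shape
    u,v=np.meshgrid(np.arange(w),np.arange(h)); a=u-p["cx"]; b=v-p["cy"]; r=np.hypot(a,b)+1e-9; t=r/f
    z=np.where((p["z_map"]>0)&(t<1.2),p["z_map"],np.nan); k=np.tan(t)/r
    c=np.stack([a*k*z,b*k*z,z],-1)
    return c@np.array(p["attitude"]).T+np.array(p["position"])
def rows(target,yaw,n,start=None):
    """tool-axis rows (cm, deg) from the present TCP pose to target, tool x at yaw (deg, mod 180 nearest), tool down"""
    o=observe(); p=np.array(o["position"]); R=np.array(o["eef_rot"]); y0=np.degrees(np.arctan2(R[1,0],R[0,0]))
    d=yaw-y0; d=(d+180)%360-180
    print("dist",np.round(np.linalg.norm(target-p),3),"turn",round(d,1),"tilt",np.round(R[:,2],3)); dz=round(-d/n,1)
    cur=p.copy(); y=y0; S=[]
    for i in range(n):
        g=p+(np.array(target)-p)*(i+1)/n; c,s=np.cos(np.radians(y)),np.sin(np.radians(y))
        T=np.array([[c,s,0],[s,-c,0],[0,0,-1]]); v=np.round(T.T@(g-cur)*100,1); S.append(v.tolist()); cur=cur+T@v/100; y-=dz
    print("slide",S,"rot",dz,"end",np.round(cur,4),round(y,1))
E
python3 - <<'E'
from h import *
X=np.load("top1.npz")["X"]
for n,m,h,g,R,b in [("right",m_rest,-1,(.46,.21),.075,0),("left_a",m_rest,1,(.436,.0),.075,0),("left_b",m_rest,1,(.477,-.2),.075,0),
  ("Lsample",m_rest,1,(.79,.164),.055,.012),("Rsample",m_rest,-1,(.765,-.135),.055,.012)]:
    for hh in ((1,-1) if b==0 else (h,)):
        q,c=fit(X,m,hh,g,R,b); print(n,hh,np.round(q[:2],4),"yaw",round(np.degrees(q[2])%360,1),"dz",round(q[3],4),"cost",round(c,2))
for n,g in [("Ltray",(.652,.177)),("Rtray",(.637,-.165))]:
    q,c=fit(X,m_tray,1,g,.10,0,(-15,0,15)); print(n,np.round(q[:2],4),"yaw",round(np.degrees(q[2]),1),"dz",round(q[3],4),"cost",round(c,2))
E
```

```text
right 1 [0.4664 0.2122] yaw 48.4 dz -0.0008 cost 3.1
right -1 [0.4663 0.2122] yaw 48.7 dz -0.0007 cost 2.44
left_a 1 [0.4331 0.0048] yaw 6.2 dz -0.0005 cost 2.36
left_a -1 [0.4332 0.0049] yaw 6.6 dz -0.0006 cost 3.03
left_b 1 [ 0.4801 -0.2124] yaw 47.1 dz -0.0007 cost 2.61
left_b -1 [ 0.4797 -0.2125] yaw 47.8 dz -0.0008 cost 3.27
Lsample 1 [0.7896 0.16  ] yaw 356.9 dz -0.0005 cost 3.0
Rsample -1 [ 0.76   -0.1363] yaw 6.3 dz -0.0007 cost 3.41
Ltray [0.6604 0.1813] yaw -2.9 dz -0.0004 cost 2.81
Rtray [ 0.6328 -0.1649] yaw 5.8 dz -0.0003 cost 3.27
```

Fits agree with the tray geometry: each sample sits 131 mm along and ±15 mm across, at the tray's yaw. I'll start with left_b, the nearest rest.

```bash
python3 -c "
from h import *
rows(np.array([.4828,-.2094,.17]),47.4,10)"
```

```text
dist 0.446 turn 23.7 tilt [-0. -0. -1.]
slide [[3.6, -2.6, 0.4], [3.7, -2.5, 0.4], [3.8, -2.4, 0.3], [3.8, -2.1, 0.4], [4.0, -2.0, 0.4], [4.1, -1.9, 0.4], [4.1, -1.7, 0.4], [4.2, -1.4, 0.3], [4.2, -1.4, 0.4], [4.3, -1.1, 0.4]] rot -2.4 end [ 0.4827 -0.2095  0.1699] 47.7
```

```bash
python3 -m handwheel '{"slide":[[3.6,-2.6,0.4],[3.7,-2.5,0.4],[3.8,-2.4,0.3],[3.8,-2.1,0.4],[4.0,-2.0,0.4],[4.1,-1.9,0.4],[4.1,-1.7,0.4],[4.2,-1.4,0.3],[4.2,-1.4,0.4],[4.3,-1.1,0.4]],"delta_rot":[[0,0,-2.4],[0,0,-2.4],[0,0,-2.4],[0,0,-2.4],[0,0,-2.4],[0,0,-2.4],[0,0,-2.4],[0,0,-2.4],[0,0,-2.4],[0,0,-2.4]],"fingers":[0.5,0.5,0.5,0.5,0.5,0.5,0.5,0.5,0.5,0.5]}' 20
cat > look.py <<'E'
import sys
from h import *
# usage: look.py name hand gx gy yaw : refit a rest in the wrist picture, give grasp rows
name,hand=sys.argv[1],int(sys.argv[2]); gx,gy,yaw=map(float,sys.argv[3:6])
p=optics.snapshot("wrist"); save(p,name); X=cloud_fish(p); o=observe()
print("tcp",np.round(o["position"],4),"q7",round(o["joint_pos"][6],2),"cam-tcp",np.round(np.array(p["position"])-o["position"],3),"t",o["t"])
q,c=fit(X,m_rest,hand,(gx,gy),.07,0,(yaw-10,yaw+10)); t=np.degrees(q[2]); print("fit",np.round(q,4),"yaw",round(t,1),"cost",round(c,2))
g=np.array([q[0]+.004*np.cos(q[2]),q[1]+.004*np.sin(q[2]),.026]); print("grasp",np.round(g,4)); rows(g,t,10)
E
python3 look.py w1.png 1 .480 -.2124 47.4
```

```text
t: 1.5
position: [0.4834, -0.2081, 0.1702]
eef_rot: [[0.672, 0.741, 0.001], [0.741, -0.672, -0.001], [-0.0, 0.001, -1.0]]
ft_force: [0.1, -1.1, 0.6]
grip_width: 0.0433
finger_force: 0.0
tcp [ 0.4875 -0.1987  0.1697] q7 -0.42 cam-tcp [0.041 0.042 0.178] t 1.55
fit [ 4.784e-01 -2.144e-01  8.313e-01  6.000e-04] yaw 47.6 cost 1.23
grasp [ 0.4811 -0.2114  0.026 ]
dist 0.144 turn -0.9 tilt [ 0.003  0.005 -1.   ]
slide [[-0.1, 0.0, 1.4], [-0.2, 0.1, 1.5], [-0.1, 0.0, 1.4], [-0.2, 0.0, 1.4], [-0.1, 0.1, 1.5], [-0.1, 0.0, 1.4], [-0.2, 0.1, 1.5], [-0.1, -0.0, 1.4], [-0.1, 0.0, 1.4], [-0.2, 0.1, 1.5]] rot 0.1 end [ 0.4811 -0.2118  0.0257] 47.5
```

```bash
python3 -m handwheel '{"slide":[[-0.2,0,1.0],[0,0,2.0],[0,0,2.5],[0,0,2.5],[0,0,2.5],[0,0,1.8],[0,0,1.2],[0,0,0.6],[0,0,0.3],[0,0,0]],"delta_rot":[[0,0,0],[0,0,0],[0,0,0],[0,0,0],[0,0,0],[0,0,0],[0,0,0],[0,0,0],[0,0,0],[0,0,0]],"fingers":[0.45,0.45,0.45,0.45,0.45,0.45,0.45,0.45,0.45,0.45]}'
python3 -c "
from h import *
p=optics.snapshot('wrist'); save(p,'w2.png'); o=observe(); print(o['position'],o['t'])"
```

```text
t: 2.55
position: [0.4816, -0.2115, 0.0261]
eef_rot: [[0.673, 0.739, 0.0], [0.739, -0.673, -0.0], [0.0, 0.001, -1.0]]
ft_force: [0.4, 0.1, 0.5]
grip_width: 0.039
finger_force: 0.0
[ 0.48189482 -0.21148208  0.0265147 ] 2.6
```

View pics/w2.png

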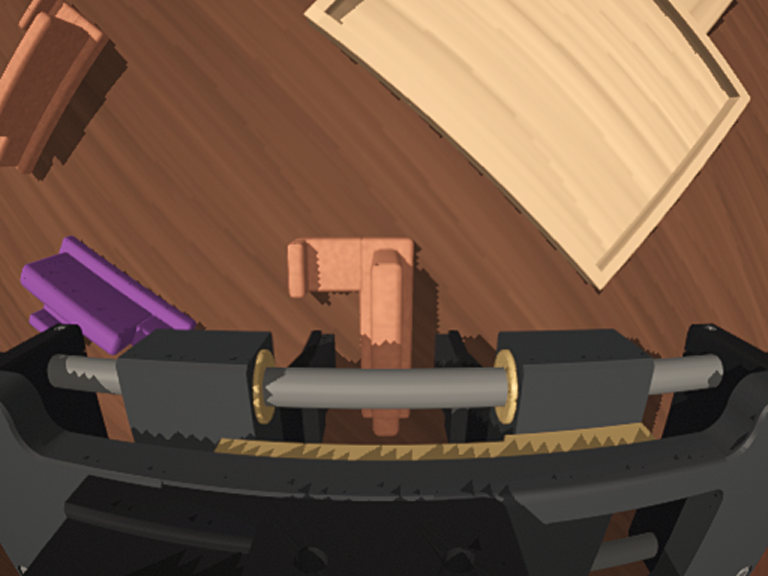

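Fin at about (388,340), centred between the fingers at (325,370) and (450,370), toe on the left at (300,265): left hand, confirmed. Close and lift.

```bash
python3 -m handwheel '{"slide":[[0,0,0],[0,0,0],[0,0,0],[0,0,0],[0,0,0],[0,0,0],[0,0,-0.3],[0,0,-0.6],[0,0,-1.0],[0,0,-1.5]],"delta_rot":[[0,0,0],[0,0,0],[0,0,0],[0,0,0],[0,0,0],[0,0,0],[0,0,0],[0,0,0],[0,0,0],[0,0,0]],"fingers":[0,0,0,0,0,0,0,0,0,0]}' 25
python3 - <<'E'
from h import *
# rest origin rel. grasp: local x -4 mm.  left tray (.6604,.1813) yaw -2.9: slots y=-52 / +30
for n,o,yaw,ys in [("L",(.6604,.1813),-2.9,(-.052,.030)),("R",(.6328,-.1649),6.0,(.015,))]:
    for s in ys:
        c,d=np.cos(np.radians(yaw)),np.sin(np.radians(yaw)); print(n,s,np.round([o[0]+.004*c-s*d,o[1]+.004*d+s*c],4))
rows(np.array([.6618,.1291,.12]),-2.9,10)
rows(np.array([.6618,.1291,.12]),-2.9,20)
E
```

```text
t: 3.6
position: [0.4809, -0.2108, 0.0603]
eef_rot: [[0.673, 0.74, -0.001], [0.74, -0.673, 0.001], [-0.0, -0.001, -1.0]]
ft_force: [0.2, 0.4, -1.4]
grip_width: 0.011
finger_force: 25.0
L -0.052 [0.6618 0.1292]
L 0.03 [0.6659 0.2111]
R 0.015 [ 0.6352 -0.1496]
dist 0.39 turn -50.6 tilt [-0.001  0.001 -1.   ]
slide [[3.7, -0.9, -0.6], [3.7, -1.3, -0.6], [3.5, -1.6, -0.6], [3.3, -1.9, -0.6], [3.2, -2.2, -0.6], [2.9, -2.5, -0.6], [2.8, -2.7, -0.6], [2.4, -2.9, -0.6], [2.3, -3.2, -0.6], [1.9, -3.3, -0.6]] rot 5.1 end [0.6621 0.1289 0.1203] -3.3
dist 0.39 turn -50.6 tilt [-0.001  0.001 -1.   ]
slide [[1.9, -0.5, -0.3], [1.8, -0.5, -0.3], [1.8, -0.7, -0.3], [1.8, -0.7, -0.3], [1.8, -0.8, -0.3], [1.7, -0.8, -0.3], [1.7, -1.0, -0.3], [1.6, -1.0, -0.3], [1.6, -1.1, -0.3], [1.5, -1.1, -0.3], [1.5, -1.2, -0.3], [1.5, -1.3, -0.3], [1.3, -1.4, -0.3], [1.4, -1.4, -0.3], [1.2, -1.4, -0.3], [1.2, -1.5, -0.3], [1.1, -1.6, -0.3], [1.1, -1.6, -0.3], [1.0, -1.7, -0.3], [0.9, -1.7, -0.3]] rot 2.5 end [0.6619 0.1294 0.1203] -2.3
```

```bash
python3 -m handwheel '{"slide":[[1.9,-0.5,-0.6],[1.8,-0.5,-0.6],[1.8,-0.7,-0.6],[1.8,-0.7,-0.6],[1.8,-0.8,-0.6],[1.7,-0.8,-0.6],[1.7,-1.0,-0.6],[1.6,-1.0,-0.6],[1.6,-1.1,-0.6],[1.5,-1.1,-0.6]],"delta_rot":[[0,0,2.5],[0,0,2.5],[0,0,2.5],[0,0,2.5],[0,0,2.5],[0,0,2.5],[0,0,2.5],[0,0,2.5],[0,0,2.5],[0,0,2.5]],"fingers":[0,0,0,0,0,0,0,0,0,0]}'; python3 -m handwheel '{"slide":[[1.5,-1.2,0],[1.5,-1.3,0],[1.3,-1.4,0],[1.4,-1.4,0],[1.2,-1.4,0],[1.2,-1.5,0],[1.1,-1.6,0],[1.1,-1.6,0],[1.0,-1.7,0],[0.9,-1.7,0]],"delta_rot":[[0,0,2.5],[0,0,2.5],[0,0,2.5],[0,0,2.5],[0,0,2.5],[0,0,2.5],[0,0,2.5],[0,0,2.5],[0,0,2.5],[0,0,2.5]],"fingers":[0,0,0,0,0,0,0,0,0,0]}'; python3 -m handwheel '{"slide":[[0,0,0],[0,0,1.0],[0,0,1.5],[0,0,1.5],[0,0,1.0],[0,0,0.5],[0,0,0.3],[0,0,0],[0,0,0],[0,0,0]],"delta_rot":[[0,0,0],[0,0,0.3],[0,0,0.3],[0,0,0],[0,0,0],[0,0,0],[0,0,0],[0,0,0],[0,0,0],[0,0,0]],"fingers":[0,0,0,0,0,0,0,0,0,0]}'
```

```text
t: 4.6
position: [0.5722, -0.0408, 0.1216]
eef_rot: [[0.923, 0.385, 0.001], [0.385, -0.923, -0.0], [0.001, 0.001, -1.0]]
ft_force: [0.4, 0.3, -1.4]
grip_width: 0.011
finger_force: 25.0
t: 5.6
position: [0.6631, 0.1298, 0.1212]
eef_rot: [[0.999, -0.042, 0.001], [-0.042, -0.999, 0.0], [0.001, -0.0, -1.0]]
ft_force: [-0.5, 0.1, -1.1]
grip_width: 0.0115
finger_force: 25.0
t: 6.6
position: [0.663, 0.1293, 0.0626]
eef_rot: [[0.999, -0.05, 0.001], [-0.05, -0.999, 0.0], [0.001, -0.0, -1.0]]
ft_force: [-1.0, 0.1, -0.5]
grip_width: 0.0112
finger_force: 25.0
```

Run:
```python
from h import *
o=observe(); print(np.round(o["position"],4),o["t"])
p=optics.snapshot("wrist"); save(p,"w3.png"); X=cloud_fish(p)
q,c=fit(X,m_tray,1,(.6604,.1813),.105,0,(-8,0)); print("tray",np.round(q,4),np.degrees(q[2]),c)
# held rest: search height
T=np.array(o["position"])
for b in np.arange(.025,.045,.003):
    q,c=fit(X,m_rest,1,(T[0]-.004,T[1]),.06,b,(-3,)); print("rest",round(b,3),np.round(q,4),round(np.degrees(q[2]),1),round(c,2))
```

```text
[0.663  0.1293 0.0626] 6.6
tray [ 0.6898  0.178  -0.0597  0.0011] -3.4233165187564962 4.867356965040474
rest 0.025 [ 0.6584  0.1292 -0.053   0.0136] -3.0 5.39
rest 0.028 [ 0.6584  0.1292 -0.053   0.0106] -3.0 3.97
rest 0.031 [ 0.6584  0.1292 -0.0531  0.0076] -3.0 4.18
rest 0.034 [ 0.6584  0.1292 -0.0531  0.0046] -3.0 4.48
rest 0.037 [ 0.6584  0.1292 -0.053   0.0016] -3.0 4.7
rest 0.04 [ 0.6584  0.1292 -0.053  -0.0014] -3.0 4.92
rest 0.043 [ 0.6584  0.1292 -0.053  -0.0044] -3.0 5.23
```

View pics/w3.png

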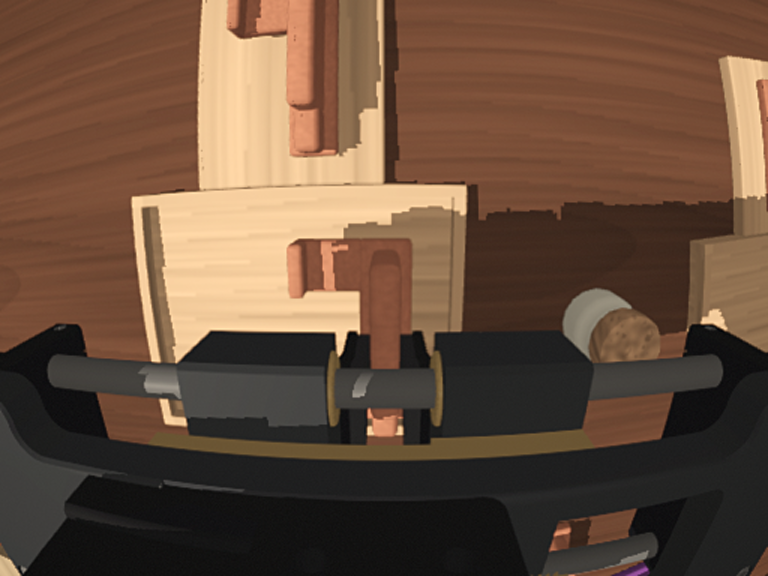

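The held rest is over the tray's right half, toe at (300,265), parallel to the sample at (300,60) and the same way round. Underside is about 0.036 by kinematics. Lower gently.

```bash
python3 -m handwheel '{"slide":[[0,0,0.5],[0,0,0.6],[0,0,0.6],[0,0,0.5],[0,0,0.3],[0,0,0.2],[0,0,0.1],[0,0,0.1],[0,0,0],[0,0,0]],"delta_rot":[[0,0,0],[0,0,0],[0,0,0],[0,0,0],[0,0,0],[0,0,0],[0,0,0],[0,0,0],[0,0,0],[0,0,0]],"fingers":[0,0,0,0,0,0,0,0,0,0]}'
```

```text
t: 7.65
position: [0.6626, 0.1291, 0.033]
eef_rot: [[0.999, -0.05, 0.0], [-0.05, -0.999, -0.0], [0.0, 0.0, -1.0]]
ft_force: [-0.5, 0.1, -1.5]
grip_width: 0.0113
finger_force: 25.0
```

```bash
python3 -m handwheel '{"slide":[[0,0,0.05],[0,0,0.05],[0,0,0],[0,0,0],[0,0,0],[0,0,0],[0,0,0],[0,0,0],[0,0,0],[0,0,0]],"delta_rot":[[0,0,0],[0,0,0],[0,0,0],[0,0,0],[0,0,0],[0,0,0],[0,0,0],[0,0,0],[0,0,0],[0,0,0]],"fingers":[0,0,0,0,0,0,0,0,0,0]}'
```

```text
t: 8.65
position: [0.6626, 0.129, 0.032]
eef_rot: [[0.999, -0.051, 0.0], [-0.051, -0.999, -0.0], [0.0, 0.0, -1.0]]
ft_force: [-0.2, -1.9, 2.1]
grip_width: 0.011
finger_force: 25.0
```

Contact felt (the vertical force swung by 3.6 N). Release and retreat.

```bash
python3 -m handwheel '{"slide":[[0,0,0.05],[0,0,0],[0,0,0],[0,0,0],[0,0,-0.5],[0,0,-1.5],[0,0,-2.5],[0,0,-3.0],[0,0,-2.5],[0,0,-2.0]],"delta_rot":[[0,0,0],[0,0,0],[0,0,0],[0,0,0],[0,0,0],[0,0,0],[0,0,0],[0,0,0],[0,0,0],[0,0,0]],"fingers":[0,0.2,0.3,0.35,0.35,0.35,0.35,0.35,0.35,0.35]}' && python3 -c "
from h import *
rows(np.array([.4371,.0053,.17]),6.4,10)"
```

```text
t: 9.65
position: [0.6633, 0.1296, 0.1549]
eef_rot: [[0.999, -0.05, 0.003], [-0.05, -0.999, 0.001], [0.003, -0.001, -1.0]]
ft_force: [0.3, 1.0, -0.1]
grip_width: 0.0305
finger_force: 0.0
dist 0.259 turn 9.3 tilt [ 0.003  0.001 -1.   ]
slide [[-2.2, 1.4, -0.2], [-2.2, 1.3, -0.1], [-2.3, 1.3, -0.2], [-2.2, 1.2, -0.1], [-2.3, 1.2, -0.2], [-2.3, 1.2, -0.1], [-2.3, 1.1, -0.2], [-2.3, 1.1, -0.1], [-2.4, 1.1, -0.2], [-2.4, 1.0, -0.1]] rot -0.9 end [0.4366 0.0058 0.1699] 6.1
```

```bash
python3 -m handwheel '{"slide":[[-2.2,1.4,-0.2],[-2.8,1.6,-0.2],[-2.8,1.6,-0.3],[-2.8,1.5,-0.3],[-2.8,1.5,-0.3],[-2.6,1.4,-0.3],[-2.4,1.2,-0.2],[-2.2,1.0,-0.1],[-1.5,0.5,0],[-0.8,0.1,0]],"delta_rot":[[0,0,-0.9],[0,0,-0.9],[0,0,-0.9],[0,0,-0.9],[0,0,-0.9],[0,0,-0.9],[0,0,-0.9],[0,0,-0.9],[0,0,-0.9],[0,0,-0.9]],"fingers":[0.45,0.45,0.45,0.45,0.45,0.45,0.45,0.45,0.45,0.45]}' && python3 look.py w4.png 1 .4331 .0048 6.4
```

```text
t: 10.65
position: [0.4337, 0.008, 0.1716]
eef_rot: [[0.994, 0.106, 0.002], [0.106, -0.994, -0.001], [0.002, 0.001, -1.0]]
ft_force: [0.2, -0.3, 0.1]
grip_width: 0.0391
finger_force: 0.0
tcp [0.4331 0.0082 0.1714] q7 -1.49 cam-tcp [0.068 0.007 0.178] t 10.7
fit [0.4314 0.003  0.1133 0.0007] yaw 6.5 cost 1.29
grasp [0.4354 0.0034 0.026 ]
dist 0.146 turn 0.3 tilt [ 0.001 -0.001 -1.   ]
slide [[0.0, 0.0, 1.5], [0.0, 0.1, 1.4], [0.1, 0.0, 1.5], [-0.0, 0.1, 1.4], [-0.0, 0.0, 1.5], [0.0, 0.1, 1.4], [0.0, 0.0, 1.5], [0.0, 0.1, 1.4], [0.1, 0.0, 1.5], [-0.0, 0.1, 1.4]] rot -0.0 end [0.4356 0.0034 0.0264] 6.2
```

```bash
python3 -m handwheel '{"slide":[[0.1,0.3,1.0],[0.1,0.2,2.0],[0,0,2.5],[0,0,2.5],[0,0,2.5],[0,0,1.8],[0,0,1.2],[0,0,0.6],[0,0,0.4],[0,0,0]],"delta_rot":[[0,0,0],[0,0,0],[0,0,0],[0,0,0],[0,0,0],[0,0,0],[0,0,0],[0,0,0],[0,0,0],[0,0,0]],"fingers":[0.45,0.45,0.45,0.45,0.45,0.45,0.45,0.45,0.45,0.45]}'
python3 -c "
from h import *
o=observe(); print(np.round(o['joint_pos'],2))"
```

```text
t: 11.7
position: [0.4371, 0.004, 0.0254]
eef_rot: [[0.994, 0.107, 0.0], [0.107, -0.994, 0.0], [0.0, -0.0, -1.0]]
ft_force: [-0.2, -0.1, -0.7]
grip_width: 0.0393
finger_force: 0.0
[ 0.37  0.08 -0.45  2.14  0.04  0.93 -1.57]
```

```bash
python3 -m handwheel '{"slide":[[0,0,0],[0,0,0],[0,0,0],[0,0,0],[0,0,0],[0,0,0],[0,0,-0.3],[0,0,-0.6],[0,0,-1.0],[0,0,-1.5]],"delta_rot":[[0,0,0],[0,0,0],[0,0,0],[0,0,0],[0,0,0],[0,0,0],[0,0,0],[0,0,0],[0,0,0],[0,0,0]],"fingers":[0,0,0,0,0,0,0,0,0,0]}' 25
python3 -c "
from h import *
rows(np.array([.6676,.2111,.12]),-2.9,20)"
```

```text
t: 12.7
position: [0.4361, 0.0039, 0.0596]
eef_rot: [[0.994, 0.107, -0.001], [0.107, -0.994, 0.0], [-0.001, -0.0, -1.0]]
ft_force: [0.3, -0.0, -2.1]
grip_width: 0.0113
finger_force: 25.0
dist 0.317 turn -9.0 tilt [-0.001  0.    -1.   ]
slide [[1.3, -0.9, -0.3], [1.2, -0.9, -0.3], [1.3, -1.0, -0.3], [1.2, -0.9, -0.3], [1.2, -0.9, -0.3], [1.2, -1.0, -0.3], [1.3, -1.0, -0.3], [1.2, -1.0, -0.3], [1.2, -0.9, -0.3], [1.1, -1.1, -0.3], [1.2, -1.0, -0.3], [1.2, -1.0, -0.3], [1.2, -1.0, -0.3], [1.1, -1.1, -0.3], [1.1, -1.0, -0.3], [1.2, -1.1, -0.3], [1.1, -1.1, -0.3], [1.1, -1.0, -0.3], [1.1, -1.1, -0.3], [1.1, -1.1, -0.3]] rot 0.5 end [0.6675 0.2107 0.1196] -3.9
```

```bash
python3 -m handwheel '{"slide":[[1.3,-0.9,-0.6],[1.2,-0.9,-0.6],[1.3,-1.0,-0.6],[1.2,-0.9,-0.6],[1.2,-0.9,-0.6],[1.2,-1.0,-0.6],[1.3,-1.0,-0.6],[1.2,-1.0,-0.6],[1.2,-0.9,-0.6],[1.1,-1.1,-0.6]],"delta_rot":[[0,0,0.5],[0,0,0.5],[0,0,0.5],[0,0,0.5],[0,0,0.5],[0,0,0.5],[0,0,0.5],[0,0,0.5],[0,0,0.5],[0,0,0.5]],"fingers":[0,0,0,0,0,0,0,0,0,0]}'; python3 -m handwheel '{"slide":[[1.2,-1.0,0],[1.2,-1.0,0],[1.2,-1.0,0],[1.1,-1.1,0],[1.1,-1.0,0],[1.2,-1.1,0],[1.1,-1.1,0],[1.1,-1.0,0],[1.1,-1.1,0],[1.1,-1.1,0]],"delta_rot":[[0,0,0.5],[0,0,0.5],[0,0,0.5],[0,0,0.5],[0,0,0.5],[0,0,0.5],[0,0,0.5],[0,0,0.5],[0,0,0],[0,0,0]],"fingers":[0,0,0,0,0,0,0,0,0,0]}'; python3 -m handwheel '{"slide":[[0,0,0],[0,0,1.0],[0,0,1.5],[0,0,1.5],[0,0,1.0],[0,0,0.5],[0,0,0.3],[0,0,0],[0,0,0],[0,0,0]],"delta_rot":[[0,0,0],[0,0,0],[0,0,0],[0,0,0],[0,0,0],[0,0,0],[0,0,0],[0,0,0],[0,0,0],[0,0,0]],"fingers":[0,0,0,0,0,0,0,0,0,0]}'
python3 - <<'E'
from h import *
o=observe(); T=np.array(o["position"])
p=optics.snapshot("wrist"); save(p,"w5.png"); X=cloud_fish(p)
q,c=fit(X,m_rest,1,(T[0]-.006,T[1]),.06,.034,(-3,)); print("held",np.round(q,4),round(np.degrees(q[2]),1),round(c,2))
q,c=fit(X,m_rest,1,(.658,.1292),.045,.006,(-3,)); print("placed",np.round(q,4),round(np.degrees(q[2]),1),round(c,2))
E
```

```text
t: 13.7
position: [0.5527, 0.1079, 0.1202]
eef_rot: [[1.0, 0.018, 0.0], [0.018, -1.0, -0.0], [0.0, 0.0, -1.0]]
ft_force: [0.3, -1.1, -0.6]
grip_width: 0.0114
finger_force: 25.0
t: 14.7
position: [0.6685, 0.2108, 0.1198]
eef_rot: [[0.999, -0.051, -0.0], [-0.051, -0.999, -0.0], [-0.0, 0.0, -1.0]]
ft_force: [0.5, 0.6, -0.9]
grip_width: 0.0112
finger_force: 25.0
t: 15.7
position: [0.6685, 0.211, 0.0621]
eef_rot: [[0.999, -0.05, 0.001], [-0.05, -0.999, 0.0], [0.001, -0.0, -1.0]]
ft_force: [-0.6, 0.0, -1.5]
grip_width: 0.0112
finger_force: 25.0
held [ 0.6635  0.211  -0.0513  0.0043] -2.9 4.87
placed [ 0.6581  0.1289 -0.0243  0.001 ] -1.4 3.57
```

View pics/w5.png

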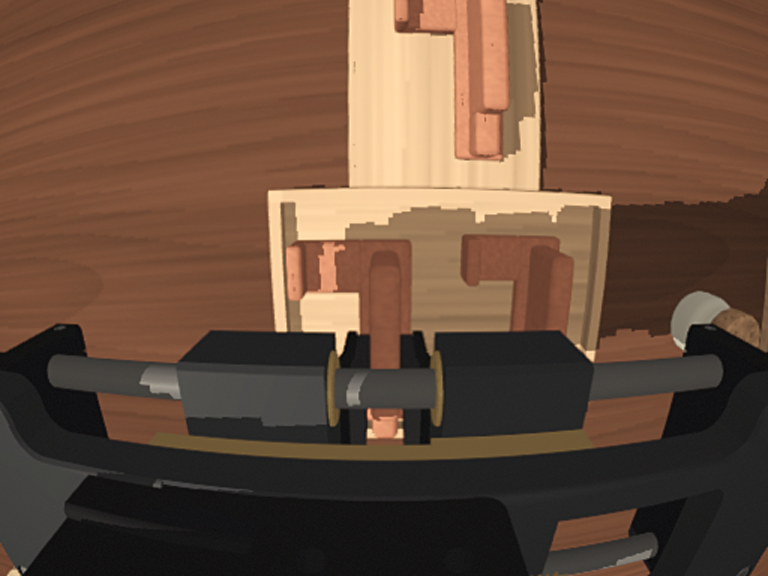

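The held rest, lip at (293,265), hangs over the left half; the placed one, toe at (470,262), lies in the right half. I shift 4 mm right for margin and lower.

```bash
python3 -m handwheel '{"slide":[[0,0.2,0.5],[0,0.2,0.6],[0,0,0.6],[0,0,0.5],[0,0,0.3],[0,0,0.2],[0,0,0.1],[0,0,0.1],[0,0,0],[0,0,0]],"delta_rot":[[0,0,0],[0,0,0],[0,0,0],[0,0,0],[0,0,0],[0,0,0],[0,0,0],[0,0,0],[0,0,0],[0,0,0]],"fingers":[0,0,0,0,0,0,0,0,0,0]}'; python3 -m handwheel '{"slide":[[0,0,0.05],[0,0,0.05],[0,0,0.03],[0,0,0],[0,0,0],[0,0,0],[0,0,0],[0,0,0],[0,0,0],[0,0,0]],"delta_rot":[[0,0,0],[0,0,0],[0,0,0],[0,0,0],[0,0,0],[0,0,0],[0,0,0],[0,0,0],[0,0,0],[0,0,0]],"fingers":[0,0,0,0,0,0,0,0,0,0]}'
```

```text
t: 16.75
position: [0.668, 0.2069, 0.0325]
eef_rot: [[0.999, -0.05, 0.0], [-0.05, -0.999, 0.0], [0.0, -0.0, -1.0]]
ft_force: [0.2, -0.3, -1.8]
grip_width: 0.0114
finger_force: 25.0
t: 17.75
position: [0.668, 0.2068, 0.0317]
eef_rot: [[0.999, -0.05, 0.0], [-0.05, -0.999, -0.0], [0.0, 0.0, -1.0]]
ft_force: [-2.8, -0.6, 5.9]
grip_width: 0.0114
finger_force: 25.0
```

```bash
python3 -m handwheel '{"slide":[[0,0,0],[0,0,0],[0,0,0],[0,0,0],[0,0,-0.5],[0,0,-1.5],[0,0,-2.5],[0,0,-3.0],[0,0,-2.5],[0,0,-2.0]],"delta_rot":[[0,0,0],[0,0,0],[0,0,0],[0,0,0],[0,0,0],[0,0,0],[0,0,0],[0,0,0],[0,0,0],[0,0,0]],"fingers":[0,0.2,0.3,0.35,0.35,0.35,0.35,0.35,0.35,0.35]}' && python3 -c "
from h import *
print(np.round(observe()['joint_pos'],2))
rows(np.array([.469,.215,.17]),48.7,10)"
```

```text
t: 18.75
position: [0.6688, 0.2073, 0.1547]
eef_rot: [[0.999, -0.05, 0.003], [-0.05, -0.999, 0.001], [0.003, -0.001, -1.0]]
ft_force: [0.0, -0.0, -0.1]
grip_width: 0.0302
finger_force: 0.0
[ 0.01  0.5  -0.5   1.37  0.24  1.33 -2.11]
dist 0.2 turn 51.6 tilt [ 0.003  0.001 -1.   ]
slide [[-2.0, 0.0, -0.2], [-2.0, -0.1, -0.1], [-2.0, -0.4, -0.2], [-1.9, -0.5, -0.1], [-1.9, -0.7, -0.2], [-1.8, -0.8, -0.1], [-1.7, -1.0, -0.2], [-1.6, -1.2, -0.1], [-1.5, -1.3, -0.2], [-1.4, -1.5, -0.1]] rot -5.2 end [0.4688 0.2154 0.1697] 49.1
```

```bash
python3 -m handwheel '{"slide":[[-2.0,0,-0.2],[-2.0,-0.1,-0.1],[-2.0,-0.4,-0.2],[-1.9,-0.5,-0.1],[-1.9,-0.7,-0.2],[-1.8,-0.8,-0.1],[-1.7,-1.0,-0.2],[-1.6,-1.2,-0.1],[-1.5,-1.3,-0.2],[-1.4,-1.5,-0.1]],"delta_rot":[[0,0,-5.2],[0,0,-5.2],[0,0,-5.2],[0,0,-5.2],[0,0,-5.2],[0,0,-5.2],[0,0,-5.2],[0,0,-5.2],[0,0,-5.2],[0,0,-5.2]],"fingers":[0.45,0.45,0.45,0.45,0.45,0.45,0.45,0.45,0.45,0.45]}' && python3 look.py w6.png -1 .4663 .2122 48.7
```

```text
t: 19.75
position: [0.4676, 0.2154, 0.1675]
eef_rot: [[0.652, 0.759, 0.002], [0.759, -0.652, 0.0], [0.001, 0.002, -1.0]]
ft_force: [0.0, -0.3, -0.1]
grip_width: 0.0388
finger_force: 0.0
tcp [0.4642 0.2163 0.1675] q7 -1.25 cam-tcp [0.047 0.051 0.178] t 19.8
fit [4.647e-01 2.106e-01 8.492e-01 6.000e-04] yaw 48.7 cost 1.26
grasp [0.4673 0.2136 0.026 ]
dist 0.142 turn -1.1 tilt [-0.    -0.001 -1.   ]
slide [[0.0, 0.0, 1.4], [0.0, 0.1, 1.4], [0.0, 0.0, 1.4], [0.0, 0.1, 1.5], [0.0, 0.0, 1.4], [0.0, 0.0, 1.4], [0.0, 0.1, 1.4], [0.0, 0.0, 1.4], [0.0, 0.1, 1.4], [0.0, 0.0, 1.4]] rot 0.1 end [0.4672 0.2137 0.0265] 48.7
```

```bash
python3 -m handwheel '{"slide":[[-0.2,0.1,1.0],[0,0,2.0],[0,0,2.5],[0,0,2.5],[0,0,2.5],[0,0,1.8],[0,0,1.0],[0,0,0.5],[0,0,0.3],[0,0,0]],"delta_rot":[[0,0,0.4],[0,0,0],[0,0,0],[0,0,0],[0,0,0],[0,0,0],[0,0,0],[0,0,0],[0,0,0],[0,0,0]],"fingers":[0.45,0.45,0.45,0.45,0.45,0.45,0.45,0.45,0.45,0.45]}'
```

```text
t: 20.8
position: [0.4679, 0.2129, 0.0253]
eef_rot: [[0.66, 0.751, 0.001], [0.751, -0.66, 0.0], [0.001, 0.0, -1.0]]
ft_force: [-0.6, 0.6, 1.3]
grip_width: 0.0394
finger_force: 0.0
```

```bash
python3 -m handwheel '{"slide":[[0,0,0],[0,0,0],[0,0,0],[0,0,0],[0,0,0],[0,0,0],[0,0,-0.3],[0,0,-0.6],[0,0,-1.0],[0,0,-1.5]],"delta_rot":[[0,0,0],[0,0,0],[0,0,0],[0,0,0],[0,0,0],[0,0,0],[0,0,0],[0,0,0],[0,0,0],[0,0,0]],"fingers":[0,0,0,0,0,0,0,0,0,0]}' 25
python3 -c "
from h import *
rows(np.array([.6352,-.1496,.12]),6.0,20)"
```

```text
t: 21.8
position: [0.4668, 0.2126, 0.0595]
eef_rot: [[0.66, 0.752, -0.001], [0.752, -0.66, -0.0], [-0.001, -0.001, -1.0]]
ft_force: [1.1, 0.3, -0.8]
grip_width: 0.0115
finger_force: 25.0
dist 0.404 turn -42.7 tilt [-0.001 -0.    -1.   ]
slide [[-0.8, 1.8, -0.3], [-0.7, 1.9, -0.3], [-0.7, 1.9, -0.3], [-0.6, 1.9, -0.3], [-0.5, 1.9, -0.3], [-0.5, 1.9, -0.3], [-0.4, 2.0, -0.3], [-0.3, 2.0, -0.3], [-0.3, 2.0, -0.3], [-0.1, 1.9, -0.3], [-0.1, 2.0, -0.3], [-0.0, 2.0, -0.3], [0.0, 2.0, -0.3], [0.1, 2.0, -0.3], [0.2, 2.0, -0.3], [0.3, 2.0, -0.3], [0.3, 2.0, -0.3], [0.4, 1.9, -0.3], [0.5, 2.0, -0.3], [0.6, 1.9, -0.4]] rot 2.1 end [ 0.6354 -0.1499  0.1205] 6.7
```

```bash
python3 -m handwheel '{"slide":[[-0.8,1.8,-0.6],[-0.7,1.9,-0.6],[-0.7,1.9,-0.6],[-0.6,1.9,-0.6],[-0.5,1.9,-0.6],[-0.5,1.9,-0.6],[-0.4,2.0,-0.6],[-0.3,2.0,-0.6],[-0.3,2.0,-0.6],[-0.1,1.9,-0.6]],"delta_rot":[[0,0,2.1],[0,0,2.1],[0,0,2.1],[0,0,2.1],[0,0,2.1],[0,0,2.1],[0,0,2.1],[0,0,2.1],[0,0,2.1],[0,0,2.1]],"fingers":[0,0,0,0,0,0,0,0,0,0]}'; python3 -m handwheel '{"slide":[[-0.1,2.0,0],[0,2.0,0],[0,2.0,0],[0.1,2.0,0],[0.2,2.0,0],[0.3,2.0,0],[0.3,2.0,0],[0.4,1.9,0],[0.5,2.0,0],[0.6,1.9,0]],"delta_rot":[[0,0,2.1],[0,0,2.1],[0,0,2.1],[0,0,2.1],[0,0,2.1],[0,0,2.1],[0,0,2.1],[0,0,2.1],[0,0,2.1],[0,0,2.8]],"fingers":[0,0,0,0,0,0,0,0,0,0]}'; python3 -m handwheel '{"slide":[[0,0,0],[0,0,1.0],[0,0,1.5],[0,0,1.5],[0,0,1.0],[0,0,0.5],[0,0,0.3],[0,0,0],[0,0,0],[0,0,0]],"delta_rot":[[0,0,0],[0,0,0],[0,0,0],[0,0,0],[0,0,0],[0,0,0],[0,0,0],[0,0,0],[0,0,0],[0,0,0]],"fingers":[0,0,0,0,0,0,0,0,0,0]}'
python3 - <<'E'
from h import *
o=observe(); T=np.array(o["position"])
p=optics.snapshot("wrist"); save(p,"w7.png"); X=cloud_fish(p)
q,c=fit(X,m_rest,-1,(T[0]-.004,T[1]),.06,.034,(6,)); print("held",np.round(q,4),round(np.degrees(q[2]),1),round(c,2))
q,c=fit(X,m_rest,-1,(.760,-.1363),.05,.012,(6,)); print("sample",np.round(q,4),round(np.degrees(q[2]),1),round(c,2))
E
```

```text
t: 22.8
position: [0.5521, 0.0303, 0.1194]
eef_rot: [[0.887, 0.462, -0.0], [0.462, -0.887, -0.0], [-0.0, 0.0, -1.0]]
ft_force: [-0.1, 0.3, -1.5]
grip_width: 0.0113
finger_force: 25.0
t: 23.8
position: [0.6365, -0.1515, 0.1189]
eef_rot: [[0.995, 0.101, -0.0], [0.101, -0.995, -0.0], [-0.0, 0.0, -1.0]]
ft_force: [0.4, 0.7, -1.1]
grip_width: 0.0115
finger_force: 25.0
t: 24.8
position: [0.6364, -0.1499, 0.0618]
eef_rot: [[0.995, 0.105, 0.001], [0.105, -0.995, -0.0], [0.001, 0.001, -1.0]]
ft_force: [-0.2, 0.7, -1.4]
grip_width: 0.0117
finger_force: 25.0
held [ 0.6329 -0.1502  0.1002  0.0047] 5.7 4.6
sample [ 0.758  -0.138   0.1046  0.0008] 6.0 1.93
```

View pics/w7.png

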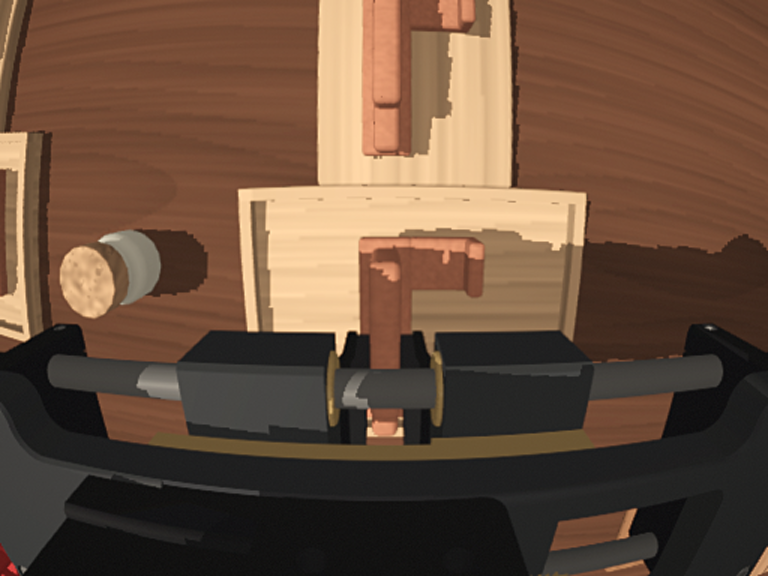

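The right-hand rest, toe at (465,260), is over the middle of the right tray, parallel to the sample at (395,60) and the same way round. Lower it.

```bash
python3 -m handwheel '{"slide":[[0,0,0.5],[0,0,0.6],[0,0,0.6],[0,0,0.5],[0,0,0.3],[0,0,0.2],[0,0,0.1],[0,0,0.1],[0,0,0],[0,0,0]],"delta_rot":[[0,0,0],[0,0,0],[0,0,0],[0,0,0],[0,0,0],[0,0,0],[0,0,0],[0,0,0],[0,0,0],[0,0,0]],"fingers":[0,0,0,0,0,0,0,0,0,0]}'; python3 -m handwheel '{"slide":[[0,0,0.05],[0,0,0.05],[0,0,0.03],[0,0,0],[0,0,0],[0,0,0],[0,0,0],[0,0,0],[0,0,0],[0,0,0]],"delta_rot":[[0,0,0],[0,0,0],[0,0,0],[0,0,0],[0,0,0],[0,0,0],[0,0,0],[0,0,0],[0,0,0],[0,0,0]],"fingers":[0,0,0,0,0,0,0,0,0,0]}'
```

```text
t: 25.85
position: [0.636, -0.1499, 0.0323]
eef_rot: [[0.995, 0.105, 0.0], [0.105, -0.995, -0.0], [0.0, 0.0, -1.0]]
ft_force: [1.2, -0.3, -0.3]
grip_width: 0.0112
finger_force: 25.0
t: 26.85
position: [0.636, -0.1501, 0.0312]
eef_rot: [[0.995, 0.105, 0.0], [0.105, -0.995, -0.001], [0.0, 0.001, -1.0]]
ft_force: [-2.0, -0.4, 5.5]
grip_width: 0.0113
finger_force: 25.0
```

Contact. Release, lift and move back so the trays are in view.

```bash
python3 -m handwheel '{"slide":[[0,0,0],[0,0,0],[0,0,0],[0,0,0],[0,0,-0.5],[0,0,-1.5],[0,0,-2.5],[0,0,-3.0],[0,0,-2.5],[0,0,-2.0]],"delta_rot":[[0,0,0],[0,0,0],[0,0,0],[0,0,0],[0,0,0],[0,0,0],[0,0,0],[0,0,0],[0,0,0],[0,0,0]],"fingers":[0,0.2,0.3,0.35,0.35,0.35,0.35,0.35,0.35,0.35]}'; python3 -m handwheel '{"slide":[[-1.5,1.5,-0.5],[-1.5,3,-0.5],[-1.5,3.5,-0.5],[-1.5,3.5,-0.5],[-1.5,3.5,-0.5],[-1.5,3.5,-0.5],[-1.5,3.0,0],[-0.5,1.5,0],[0,0,0],[0,0,0]],"delta_rot":[[0,0,0],[0,0,0],[0,0,0],[0,0,0],[0,0,0],[0,0,0],[0,0,0],[0,0,0],[0,0,0],[0,0,0]],"fingers":[0.35,0.35,0.35,0.35,0.35,0.35,0.35,0.35,0.35,0.35]}'
python3 - <<'E'
from h import *
p=optics.snapshot("top"); X=cloud(p); save(p,"top2.png",3,(150,70,240,190))
for n,h,g,y in [("slot1",1,(.658,.129),-3),("slot2",1,(.662,.207),-3),("right",-1,(.632,-.150),6)]:
    q,c=fit(X,m_rest,h,g,.045,.006,(y-6,y+6)); print(n,np.round(q,4),round(np.degrees(q[2]),1),round(c,2))
E
```

```text
t: 27.85
position: [0.6369, -0.1498, 0.1543]
eef_rot: [[0.994, 0.105, 0.003], [0.105, -0.994, -0.001], [0.003, 0.001, -1.0]]
ft_force: [0.8, -0.9, 0.5]
grip_width: 0.0302
finger_force: 0.0
t: 28.85
position: [0.5518, -0.3879, 0.181]
eef_rot: [[0.994, 0.106, 0.001], [0.106, -0.994, 0.002], [0.001, -0.002, -1.0]]
ft_force: [0.1, 0.2, 0.3]
grip_width: 0.0307
finger_force: 0.0
slot1 [ 6.590e-01  1.309e-01 -5.240e-02 -3.000e-04] -3.0 3.63
slot2 [ 6.627e-01  2.084e-01 -5.100e-02 -5.000e-04] -2.9 3.43
right [ 6.334e-01 -1.488e-01  1.067e-01 -4.000e-04] 6.1 3.43
```

View pics/top2.png

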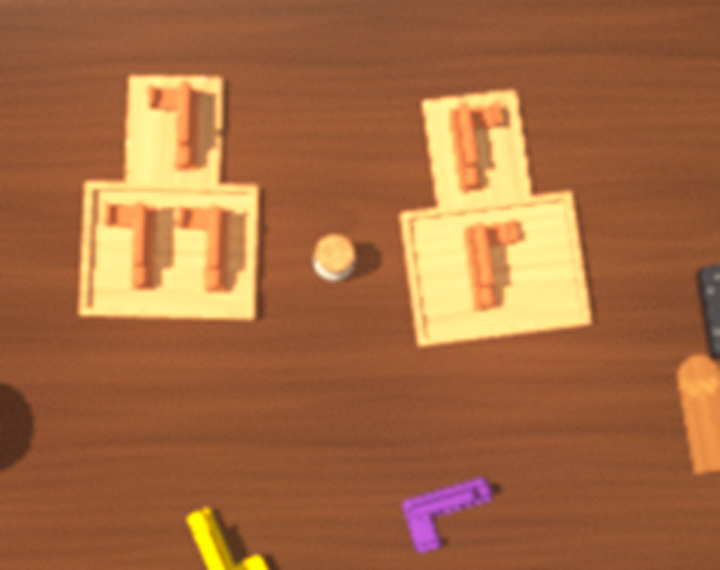

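The two left rests, at (130,245) and (205,245), and the right rest at (490,265) lie flat, centred and parallel to their samples. The pot, rib, yellow and purple pieces haven't moved.

```bash
python3 -c "
from bench import bot
print(bot.job_done())"
```

```text
the job is handed in; nothing more can be done
None
```

I handed the job in at about 29 s: both left-hand rests are in the left tray and the right-hand rest is in the right tray, each set down gently, flat, centred lengthwise and parallel to its sample, with the pot, bowl and rib untouched.

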